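# Build up the hub cap on the laser's marking plate

### The job

Get the hub cap ready for laser marking: lay the grey stepped spacer flat on the round marking plate, wide flange down and centred on the plate, then lay the black hub cap flat on top of the spacer, emblem up and centred on it. Let go of the finished stack, and do not disturb the silver cap or the glue bottle.

Things in the scene. Friction and masses are not known exactly. Their poses are not given: they have to be found in the camera images.
- plate_top (a point): Centre of the top face of the marking plate: a round flat bare-steel plate, 100 mm in diameter and 10 mm thick, fixed to the desk top (its top face is 10 mm above the desk), with engraved concentric circles. z axis up. Plate, spacer and hub cap stand in a rough row along y, in any order, rims at least 25 mm apart; a fixed clear tray of black jars, 67 mm high, stands as near as 30 mm beyond the row (towards +x), so jaws that close along y have the most room.
- spacer_center (a point): Centre, half-way up, of the focus spacer: a loose stepped disc of mid-grey plastic, 22 mm high, 0.15 kg. Below is a flange 90 mm in diameter and 8 mm thick; on it, coaxial, a boss 54 mm in diameter and 14 mm high with a flat top. The point lies on the axis, 11 mm above the underside and 11 mm below the boss's top; z axis up. It starts flange down on the desk; grip it across the boss (54 mm).
- spacer: The same focus spacer; origin at the centre of its underside, z axis up along its axis.
- hub_cap_center (a point): Centre, half-way up, of the hub cap: a loose glossy black disc 67 mm in diameter and 13 mm thick, 0.04 kg, flat underside, a hexagonal emblem on its top. The point lies 6.5 mm above the underside; z axis up, out of the emblem. It starts flat on the desk, emblem up; grip it across its rim (67 mm).
- hub_cap: The same hub cap; origin at the centre of its underside, z axis up, out of the emblem.
- silver_cap: A bystander: loose bare-aluminium disc cap, one step only, 86 mm in diameter, 18 mm thick; origin at the centre of its underside. Not part of the stack.
- glue_bottle: A bystander: loose white glue bottle lying on its side, 26 x 101 x 28 mm, long along its y axis; origin under its centre.

How it is judged:
On the way:
1. the spacer lies flat and centred on the plate, let go (horizontal distance between spacer_center and plate_top below 0.008 m and z of spacer_center in the frame of plate_top between 0.008 and 0.014 m and angle between spacer's own z axis and vertical below 0.08 rad and linear speed of spacer below 0.02 m/s and contact force between the fingers and spacer below 0.1 N), for 0.2 s.
At the end, for the whole second after the job is handed in: The spacer lies flange down and flat (within 0.08 rad) on the plate, its axis within 8 mm of the plate's centre; the hub cap lies emblem up and flat (within 0.08 rad) on the spacer's boss, its centre within 8 mm of the spacer's axis; both are released and at rest (all of step 1 and horizontal distance between hub_cap_center and spacer_center below 0.008 m and z of hub_cap_center in the frame of spacer_center between 0.0145 and 0.0205 m and angle between hub_cap's own z axis and vertical below 0.08 rad and linear speed of hub_cap below 0.02 m/s and contact force between the fingers and hub_cap below 0.1 N); the robot touches nothing.
It fails at once if the silver cap is shifted by more than 30 mm (distance of silver_cap from where it was at the start of the episode above 0.03 m).
It fails at once if the glue bottle is shifted by more than 30 mm (distance of glue_bottle from where it was at the start of the episode above 0.03 m).
It also fails if it takes over 51 s, if anything falls off the work surface, if the arm or the gripper's body presses on something with over 40 N, if the wrist force passes 120 N, or if a joint passes its speed limit or range.

### The arm

A 7-joint arm with a two-finger parallel gripper is mounted at the origin on a cart in front of the work surface, level with it; the furniture and walls round the work are solid. World frame = base frame: x ahead of the robot, y to its left, z up, the work surface at z = 0. Lengths are in m, angles in rad, forces in N, time in s.
With the tool pointing down it reaches from about 0.4 to 0.875 m from the base axis. Payload 19.3 kg.
Tool frame: the origin (TCP) lies at the very end of the fingers, on their centre line; the grasp point (between the pads) lies 19 mm behind it; z points along the fingers, y is the line along which they close (so a half turn about z gives the same grasp; the last joint's range is limited). The gripper opens to 85 mm and grips with 20 to 120 N. Pads are 22 mm wide; open, the fingers measure 114 mm over their backs; the gripper's body (76 mm by 85 mm) begins 54 mm behind the grasp point. The pads swing forward as they close: fully open they stand 13 mm farther back than shut.
Start: joints at [-1.257, 0.521, -0.036, 1.599, 0.021, 1.021, -0.113], TCP at [0.234, 0.58, 0.205] pointing down, gripper open.
Joint ranges: [-2.91, 2.91], [-0.3, 2.13], [-1.5, 1.42], [0.17, 2.43], [-1.26, 4.41], [0.16, 1.93], [-2.52, 2.52]. Speed limits (rad/s): [1.89, 1.89, 2.39, 2.39, 3.01, 3.01, 3.01].

### API

Orientations are given as [roll, pitch, yaw] about the fixed x, y, z axes, in that order (R = Rz(yaw) Ry(pitch) Rx(roll)).
In Python, from workcell import monitor, optics, job_done gives the robot as it stands.
- The arm moves only by the shell command python3 -m handwheel 'ROWS' [FORCE]. ROWS is JSON, a list of rows, each an object of numbers: "dx", "dy", "dz": the shift along the tool's x, y, z in cm; "wx", "wy", "wz": the turn, a rotation vector about the tool's x, y, z in rad; "claw": the opening in per cent of the stroke, from 0 (shut) to 100 (fully open). A call has 1 to 8 rows; each row shifts and turns the commanded pose from where the row before left it, along the tool's axes as they then stand; what a row does not reach is not made up. A row lasts 1/8 s, in which the tool goes at most 62.5 mm and 10.7 degrees, less where a joint would pass 70% of its speed; a pose out of reach is approached as far as the arm can. A call with a gripper value outside its range is refused whole. The fingers move at their own pace and stop on an object; FORCE is the grip in N (left out, the last holds). Time passes only in rows, so rows that do not move let the fingers close. It gives the time, the measured TCP pose, the force, the opening and the grip force at its end, in the units of the state.
- monitor.observe(): the state, without advancing time (a new reading comes with each control period).
- optics.grab_frame(name): name is "scene" or "top" or "wrist"; returns a dict with "frame" (400x640x3 uint8, blue, green, red), "fovy" (degrees; the focal length in pixels is half the picture's height over the tangent of half this angle, whatever the lens; pixels are square), "cx", "cy" (the principal point, pixels), "k1" (the pictures are not rectified: a ray, as slopes to the right and down, at radius r is drawn at 1 + k1 r^2 times it, then the intrinsics apply), "R" (3x3) and "t" (3): a world point X has camera coordinates R X + t. Camera axes: x right, y down, z forward; pixel columns grow to the right and rows downward; lengths in m; the calibration is good to about 2 mm. A picture is of the moment at which its call begins. There is no depth.
- job_done(): hands the job in; it is judged then, once.
Trained networks look in the newest picture that a camera, given by its name, has taken for a name from the list of things; names that differ only in an ending like _2 or _b are one class to them, and where a whole thing is asked for, a point or a joint stands for the part that bears it (a point fixed in the world has none). Each returns a list of dicts, best first, with "p" (0 to 1); they miss things now and then, are a little off and sometimes report something else, mostly with a low value. They report only what shows in the picture. A call takes as long as a camera call.
- optics.masks_of(name, camera): "region" (400x640 bool, what is visible of it) and "rect" ([left, top, width, height] in pixels, round what is visible of it).
The state is a dict: "clock": time; "qpos": joint angles; "qd": joint speeds; "joint_efforts": joint torques, N m; "position": TCP position; "tool_rot": TCP orientation; "force": force on the tool from outside, world axes, zero at the start; "moment": the same for the moment, N m; "grip_width": finger opening in m; "finger_force": force on a finger pad.
Only numpy, scipy, OpenCV 4.12 (cv2) and the standard library are available. Lean on these libraries where they do the work, as an engineer would, in place of code of your own. Each camera call takes 0.05 s, during which the arm holds its last target. There are 200 camera calls.

## Working session

There is one attempt and no reset: what is moved stays moved. The work goes in short steps, Python scripts to look and compute and a shell command to move; the robot and the scene stay as the last step left them, time stands still between calls to the robot, and variables do not carry over. Pictures are saved under pics/ and viewed, at most 10 in all, crops included, and the job is handed in when it is done.

```bash
mkdir -p pics; cat > h.py <<'E'
import numpy as np, cv2
from workcell import monitor, optics, job_done
def K(c):
    f=c["frame"].shape[0]/2/np.tan(np.radians(c["fovy"])/2)
    return np.array([[f,0,c["cx"]],[0,f,c["cy"]],[0,0,1]]),np.array([c["k1"],0,0,0,0.])
def onplane(c,px,z):
    k,d=K(c); p=cv2.undistortPoints(np.array(px,float).reshape(-1,1,2),k,d).reshape(-1,2)
    R=np.array(c["R"]);t=np.array(c["t"])
    o=-R.T@t; r=np.c_[p,np.ones(len(p))]@R
    return o+r*((z-o[2])/r[:,2])[:,None]
def outline(c,m,z):
    "min enclosing circle & ellipse-free fit of mask contour projected on plane z"
    cs,_=cv2.findContours(m.astype(np.uint8),cv2.RETR_EXTERNAL,cv2.CHAIN_APPROX_NONE)
    q=max(cs,key=cv2.contourArea).reshape(-1,2)
    return onplane(c,q,z)[:,:2]
def st():
    s=monitor.observe(); print({k:np.round(s[k],3).tolist() for k in("clock","position","tool_rot","qpos","force","grip_width","finger_force")})
E
cat > a.py <<'E'
from h import *
st()
for n in("top","scene"):
    c=optics.grab_frame(n); cv2.imwrite(f"pics/{n}0.png",c["frame"])
    print(n,np.round(-np.array(c["R"]).T@np.array(c["t"]),3),c["fovy"],c["k1"])
    for o,z in(("plate_top",.01),("spacer",.008),("hub_cap",.013),("silver_cap",.018),("glue_bottle",.014)):
        try: L=optics.masks_of(o,n)
        except Exception as e: print(o,e); continue
        for r in L[:3]:
            P=outline(c,r["region"],z).astype(np.float32)
            (x,y),R=cv2.minEnclosingCircle(P)
            print(o,round(r["p"],2),r["rect"],"circ",np.round([x,y,2*R],4),"bbox",np.round(P.min(0),4),np.round(P.max(0),4))
E
python3 a.py
```

```text
{'clock': 0.0, 'position': [0.234, 0.579, 0.204], 'tool_rot': [-3.14, 0.0, 2.758], 'qpos': [-1.257, 0.522, -0.036, 1.6, 0.021, 1.021, -0.113], 'force': [0.557, -0.109, 0.317], 'grip_width': 0.085, 'finger_force': 0.0}
top [ 0.483 -0.042  0.874] 52.59994742261526 -0.09864145691402054
plate_top 0.62 [220.9, 231.2, 45.5, 46.3] circ [0.5464 0.1379 0.102 ] bbox [0.4982 0.0875] [0.5949 0.1879]
spacer 0.76 [344.7, 197.9, 43.1, 41.2] circ [ 0.6312 -0.1285  0.0903] bbox [ 0.5878 -0.1719] [ 0.676  -0.0848]
hub_cap 0.58 [284.3, 227.0, 31.5, 29.9] circ [0.5736 0.0148 0.0658] bbox [ 0.5428 -0.0167] [0.6049 0.0476]
silver_cap 0.96 [327.7, 151.1, 36.2, 32.7] circ [ 0.7395 -0.0807  0.0874] bbox [ 0.6976 -0.1238] [ 0.7826 -0.04  ]
glue_bottle 0.75 [387.0, 216.7, 47.1, 14.1] circ [ 0.6153 -0.2237  0.1031] bbox [ 0.6011 -0.2748] [ 0.6277 -0.1726]
glue_bottle 0.51 [220.0, 230.1, 46.4, 44.8] circ [0.5433 0.1373 0.1015] bbox [0.4983 0.087 ] [0.5922 0.1866]
scene [ 1.398 -0.062  0.436] 53.22869524543242 -0.014834916200842093
plate_top 0.86 [362.8, 192.1, 45.1, 21.2] circ [0.5514 0.1405 0.1149] bbox [0.4982 0.0883] [0.6061 0.1887]
spacer 0.88 [247.6, 207.7, 42.0, 24.8] circ [ 0.6315 -0.1262  0.1116] bbox [ 0.5766 -0.1739] [ 0.6847 -0.0855]
hub_cap 0.72 [320.8, 196.4, 25.1, 20.2] circ [0.5854 0.0138 0.0836] bbox [ 0.5451 -0.0182] [0.6254 0.0472]
silver_cap 0.93 [268.9, 234.4, 41.7, 12.4] circ [ 0.7397 -0.0833  0.0795] bbox [ 0.7024 -0.1227] [ 0.7601 -0.0448]
glue_bottle 0.87 [206.0, 205.6, 45.8, 15.1] circ [ 0.6059 -0.2259  0.1118] bbox [ 0.5828 -0.2798] [ 0.6365 -0.1733]
```

View pics/top0.png

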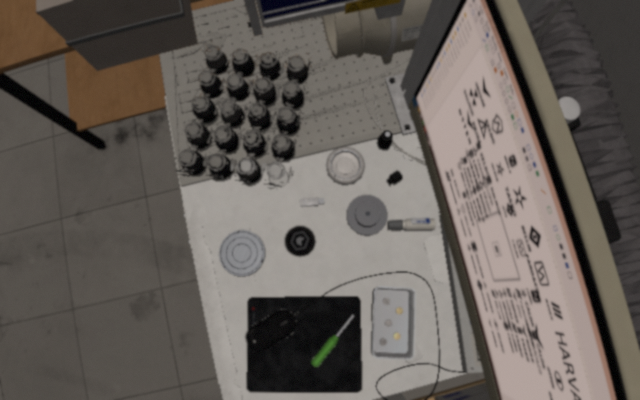

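View pics/scene0.png

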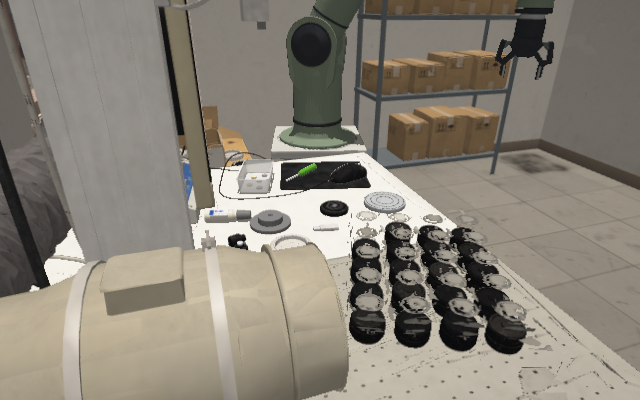

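The top view shows the plate at (242,253), the hub cap at (300,240) and the spacer at (367,215). The bottle touches near the spacer's right side at (410,224), and the silver cap is at (345,166). The detections match the given sizes. The scene view agrees: spacer (270,221), cap (334,208), plate (385,202). I'll go above the spacer with a yawed grip so the fingers clear the bottle.

```bash
R='{"dx":-4.52,"dy":-3.63}'
python3 -m handwheel '[{"dx":-4.5,"dy":-3.6},{"dx":-4.5,"dy":-3.6},{"dx":-4.5,"dy":-3.6},{"dx":-4.5,"dy":-3.6},{"dx":-4.5,"dy":-3.6},{"dx":-4.5,"dy":-3.6},{"dx":-4.5,"dy":-3.6}]'
python3 -m handwheel '[{"dx":-4.5,"dy":-3.6},{"dx":-4.5,"dy":-3.6},{"dx":-4.5,"dy":-3.6},{"dx":-4.5,"dy":-3.6},{"dx":-4.5,"dy":-3.6},{"dx":-4.5,"dy":-3.6},{"dx":-4.5,"dy":-3.6}]'
python3 -m handwheel '[{"wz":0.186},{"wz":0.186},{"wz":0.186},{"wz":0.186},{"wz":0.186},{"wz":0.186}]'
python3 -m handwheel '[{"wz":0.186},{"wz":0.186},{"wz":0.186},{"wz":0.186},{"wz":0.186},{"wz":0.186},{}]'
cat > w.py <<'E'
from h import *
import sys
st(); c=optics.grab_frame("wrist"); cv2.imwrite(f"pics/{sys.argv[1]}.png",c["frame"])
print(np.round(-np.array(c["R"]).T@np.array(c["t"]),3))
for a in sys.argv[2:]:
    o,z=a.split("=")
    for r in optics.masks_of(o,"wrist")[:2]:
        P=outline(c,r["region"],float(z)).astype(np.float32); (x,y),R=cv2.minEnclosingCircle(P); e=cv2.fitEllipse(P)
        print(o,round(r["p"],2),np.round(r["rect"]),"circ",np.round([x,y,2*R],4),"ell",np.round(e[0]+e[1],4))
E
python3 w.py w1 spacer=.008 glue_bottle=.014 hub_cap=.013 plate_top=.01
```

```text
{'clock': 0.6, 'position': [0.234, 0.58, 0.205], 'tool_rot': [3.142, -0.0, 2.758], 'qpos': [-1.257, 0.521, -0.036, 1.6, 0.021, 1.021, -0.113], 'force': [-0.595, -0.457, 0.196], 'grip_width': 0.086, 'finger_force': 0.0}
[0.155 0.612 0.374]schema error: expected keys dx, dy, dz, wx, wy, wz, claw
schema error: expected keys dx, dy, dz, wx, wy, wz, claw
schema error: expected keys dx, dy, dz, wx, wy, wz, claw
schema error: expected keys dx, dy, dz, wx, wy, wz, claw
```

Every key is required in each row, so I'll resend with all of them.

```bash
python3 -m handwheel '[{"dx":-4.5,"dy":-3.6,"dz":0,"wx":0,"wy":0,"wz":0,"claw":100},{"dx":-4.5,"dy":-3.6,"dz":0,"wx":0,"wy":0,"wz":0,"claw":100},{"dx":-4.5,"dy":-3.6,"dz":0,"wx":0,"wy":0,"wz":0,"claw":100},{"dx":-4.5,"dy":-3.6,"dz":0,"wx":0,"wy":0,"wz":0,"claw":100},{"dx":-4.5,"dy":-3.6,"dz":0,"wx":0,"wy":0,"wz":0,"claw":100},{"dx":-4.5,"dy":-3.6,"dz":0,"wx":0,"wy":0,"wz":0,"claw":100},{"dx":-4.5,"dy":-3.6,"dz":0,"wx":0,"wy":0,"wz":0,"claw":100}]'
python3 -m handwheel '[{"dx":-4.5,"dy":-3.6,"dz":0,"wx":0,"wy":0,"wz":0,"claw":100},{"dx":-4.5,"dy":-3.6,"dz":0,"wx":0,"wy":0,"wz":0,"claw":100},{"dx":-4.5,"dy":-3.6,"dz":0,"wx":0,"wy":0,"wz":0,"claw":100},{"dx":-4.5,"dy":-3.6,"dz":0,"wx":0,"wy":0,"wz":0,"claw":100},{"dx":-4.5,"dy":-3.6,"dz":0,"wx":0,"wy":0,"wz":0,"claw":100},{"dx":-4.5,"dy":-3.6,"dz":0,"wx":0,"wy":0,"wz":0,"claw":100},{"dx":-4.5,"dy":-3.6,"dz":0,"wx":0,"wy":0,"wz":0,"claw":100}]'
python3 -m handwheel '[{"dx":0,"dy":0,"dz":0,"wx":0,"wy":0,"wz":0.186,"claw":100},{"dx":0,"dy":0,"dz":0,"wx":0,"wy":0,"wz":0.186,"claw":100},{"dx":0,"dy":0,"dz":0,"wx":0,"wy":0,"wz":0.186,"claw":100},{"dx":0,"dy":0,"dz":0,"wx":0,"wy":0,"wz":0.186,"claw":100},{"dx":0,"dy":0,"dz":0,"wx":0,"wy":0,"wz":0.186,"claw":100},{"dx":0,"dy":0,"dz":0,"wx":0,"wy":0,"wz":0.186,"claw":100}]'
python3 -m handwheel '[{"dx":0,"dy":0,"dz":0,"wx":0,"wy":0,"wz":0.186,"claw":100},{"dx":0,"dy":0,"dz":0,"wx":0,"wy":0,"wz":0.186,"claw":100},{"dx":0,"dy":0,"dz":0,"wx":0,"wy":0,"wz":0.186,"claw":100},{"dx":0,"dy":0,"dz":0,"wx":0,"wy":0,"wz":0.186,"claw":100},{"dx":0,"dy":0,"dz":0,"wx":0,"wy":0,"wz":0.186,"claw":100},{"dx":0,"dy":0,"dz":0,"wx":0,"wy":0,"wz":0.186,"claw":100},{"dx":0,"dy":0,"dz":0,"wx":0,"wy":0,"wz":0,"claw":80}]'
python3 w.py w1 spacer=.008 glue_bottle=.014 hub_cap=.013 plate_top=.01
```

```text
clock: 1.72
position: [0.4325, 0.2263, 0.2053]
tool_rot: [3.141, 0.0, 2.758]
force: [0.5, 0.5, -0.1]
grip_width: 0.0854
finger_force: 0.0
clock: 2.6
position: [0.6303, -0.1253, 0.2051]
tool_rot: [3.141, 0.0, 2.758]
force: [-0.0, 0.3, 0.3]
grip_width: 0.0852
finger_force: 0.0
clock: 3.35
position: [0.6295, -0.1236, 0.205]
tool_rot: [3.141, -0.0, 1.636]
force: [0.6, -0.2, -0.3]
grip_width: 0.0854
finger_force: 0.0
clock: 4.22
position: [0.6295, -0.1235, 0.2048]
tool_rot: [3.141, 0.001, 0.527]
force: [-0.2, -0.1, -0.0]
grip_width: 0.0696
finger_force: 0.0
{'clock': 4.225, 'position': [0.629, -0.123, 0.205], 'tool_rot': [3.141, 0.001, 0.527], 'qpos': [-0.358, 0.667, 0.751, 1.58, -0.495, 1.093, -0.526], 'force': [-0.201, -0.056, -0.036], 'grip_width': 0.07, 'finger_force': 0.0}
[ 0.703 -0.08   0.374]
spacer 0.95 [291. 131.  79.  74.] circ [ 0.6343 -0.1286  0.0908] ell [ 0.634  -0.1284  0.0881  0.0892]
glue_bottle 0.6 [348. 198.  82.  53.] circ [ 0.6144 -0.2245  0.109 ] ell [ 0.6126 -0.2285  0.0265  0.1269]
hub_cap 0.57 [167. 118.  52.  57.] circ [0.5773 0.0149 0.0679] ell [0.5769 0.0141 0.0636 0.0662]
plate_top 0.81 [43. 71. 86. 89.] circ [0.5476 0.1375 0.1048] ell [0.5476 0.1377 0.0979 0.1028]
```

View pics/w1.png

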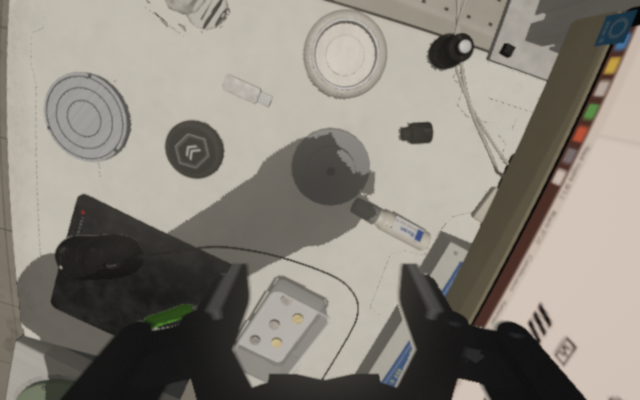

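The picture shows the spacer at (331,167), shadowed by the gripper. The bottle lies at its lower right (390,222), off the finger line, and the cap is at (194,150) and the plate at (87,116). Wrist and top estimates agree within 2 mm, so I'll descend and grip.

```bash
python3 -m handwheel '[{"dx":0.05,"dy":0.6,"dz":5,"wx":0,"wy":0,"wz":0,"claw":80},{"dx":0,"dy":0,"dz":5,"wx":0,"wy":0,"wz":0,"claw":80},{"dx":0,"dy":0,"dz":5,"wx":0,"wy":0,"wz":0,"claw":80},{"dx":0,"dy":0,"dz":2.5,"wx":0,"wy":0,"wz":0,"claw":80},{"dx":0,"dy":0,"dz":1,"wx":0,"wy":0,"wz":0,"claw":80},{"dx":0,"dy":0,"dz":0.5,"wx":0,"wy":0,"wz":0,"claw":80},{"dx":0,"dy":0,"dz":0.4,"wx":0,"wy":0,"wz":0,"claw":80},{"dx":0,"dy":0,"dz":0,"wx":0,"wy":0,"wz":0,"claw":80}]'
python3 -m handwheel '[{"dx":0,"dy":0,"dz":0,"wx":0,"wy":0,"wz":0,"claw":40},{"dx":0,"dy":0,"dz":0,"wx":0,"wy":0,"wz":0,"claw":40},{"dx":0,"dy":0,"dz":0,"wx":0,"wy":0,"wz":0,"claw":40},{"dx":0,"dy":0,"dz":0,"wx":0,"wy":0,"wz":0,"claw":40},{"dx":0,"dy":0,"dz":0,"wx":0,"wy":0,"wz":0,"claw":40}]' 40
```

```text
clock: 5.48
position: [0.6332, -0.1286, 0.0115]
tool_rot: [3.141, -0.001, 0.526]
force: [0.7, 0.1, -1.2]
grip_width: 0.0682
finger_force: 0.0
clock: 6.1
position: [0.6329, -0.1287, 0.011]
tool_rot: [3.142, 0.0, 0.526]
force: [-0.1, -0.4, -0.7]
grip_width: 0.0344
finger_force: 0.0
```

```bash
python3 w.py w2 spacer=.008
```

```text
{'clock': 6.1, 'position': [0.633, -0.129, 0.011], 'tool_rot': [3.142, 0.0, 0.526], 'qpos': [-0.251, 0.894, 0.58, 1.686, -0.663, 0.767, -0.395], 'force': [-0.065, -0.359, -0.665], 'grip_width': 0.034, 'finger_force': 0.0}
[ 0.707 -0.085  0.18 ]
spacer 0.65 [249. 166. 154. 144.] circ [ 0.6344 -0.1281  0.0914] ell [ 0.6367 -0.1268  0.0828  0.0885]
```

View pics/w2.png

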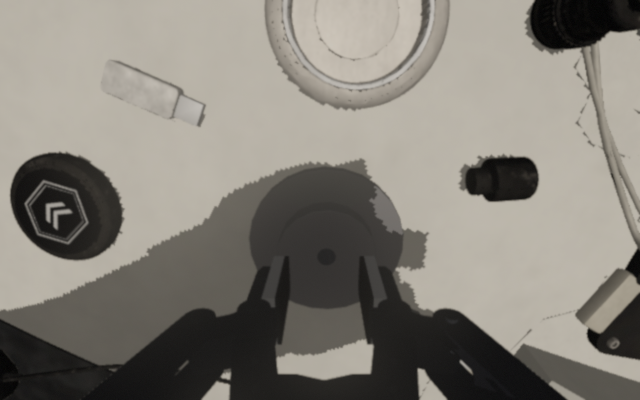

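The fingertips, at (277,258) and (372,258), stand over the boss top, centred on its dot at (326,256). So the tips sit higher than the TCP and the grip passed above the boss. I'll reopen slightly and feel for the flange.

```bash
python3 -m handwheel '[{"dx":0,"dy":0,"dz":0,"wx":0,"wy":0,"wz":0,"claw":75},{"dx":0,"dy":0,"dz":0,"wx":0,"wy":0,"wz":0,"claw":75},{"dx":0,"dy":0,"dz":0,"wx":0,"wy":0,"wz":0,"claw":75},{"dx":0,"dy":0,"dz":0,"wx":0,"wy":0,"wz":0,"claw":75},{"dx":0,"dy":0,"dz":0.3,"wx":0,"wy":0,"wz":0,"claw":75},{"dx":0,"dy":0,"dz":0.2,"wx":0,"wy":0,"wz":0,"claw":75},{"dx":0,"dy":0,"dz":0,"wx":0,"wy":0,"wz":0,"claw":75}]'
```

```text
clock: 7.08
position: [0.6327, -0.1287, 0.0057]
tool_rot: [-3.141, 0.0, 0.526]
force: [0.9, 0.0, -0.4]
grip_width: 0.0643
finger_force: 0.0
```

```bash
python3 -m handwheel '[{"dx":0,"dy":0,"dz":0.2,"wx":0,"wy":0,"wz":0,"claw":75},{"dx":0,"dy":0,"dz":0,"wx":0,"wy":0,"wz":0,"claw":75}]'
python3 -m handwheel '[{"dx":0,"dy":0,"dz":0,"wx":0,"wy":0,"wz":0,"claw":50},{"dx":0,"dy":0,"dz":0,"wx":0,"wy":0,"wz":0,"claw":50},{"dx":0,"dy":0,"dz":0,"wx":0,"wy":0,"wz":0,"claw":50},{"dx":0,"dy":0,"dz":0,"wx":0,"wy":0,"wz":0,"claw":50}]' 40
```

```text
clock: 7.32
position: [0.6328, -0.1287, 0.0038]
tool_rot: [-3.142, 0.0, 0.526]
force: [0.1, 0.8, -0.4]
grip_width: 0.0639
finger_force: 0.0
clock: 7.82
position: [0.6329, -0.1287, 0.004]
tool_rot: [3.142, -0.0, 0.526]
force: [0.2, -0.6, 0.4]
grip_width: 0.0428
finger_force: 0.0
```

```bash
cat > p.py <<'E'
from h import *
import sys
s=monitor.observe(); p=np.array(s["position"]); y=s["tool_rot"][2]
ty=np.array([np.sin(y),-np.cos(y),0])
c=optics.grab_frame("wrist"); k,d=K(c); cv2.imwrite("pics/"+sys.argv[1]+".png",cv2.resize(c["frame"][150:350,160:480],None,fx=2,fy=2))
for h in(0,.01,.02,.03):
    q=np.array([p+[0,0,h]+w*ty for w in(-.0215,0,.0215)]); R=np.array(c["R"])
    print(h,np.round(cv2.projectPoints(q,cv2.Rodrigues(R)[0],np.array(c["t"]),k,d)[0].reshape(-1,2)).tolist())
print(np.round(R,2).tolist())
E
python3 p.py w3; python3 - <<'E'
from h import *
st()
E
```

```text
0 [[288.0, 248.0], [325.0, 248.0], [363.0, 248.0]]
0.01 [[286.0, 256.0], [325.0, 256.0], [365.0, 256.0]]
0.02 [[284.0, 265.0], [325.0, 265.0], [367.0, 265.0]]
0.03 [[281.0, 276.0], [325.0, 276.0], [370.0, 276.0]]
[[0.5, -0.86, 0.0], [-0.82, -0.47, 0.33], [-0.28, -0.17, -0.94]]
{'clock': 7.875, 'position': [0.633, -0.129, 0.004], 'tool_rot': [3.142, 0.0, 0.526], 'qpos': [-0.247, 0.903, 0.573, 1.687, -0.669, 0.756, -0.39], 'force': [-0.397, -0.595, 0.357], 'grip_width': 0.043, 'finger_force': 0.0}
```

View pics/w3.png

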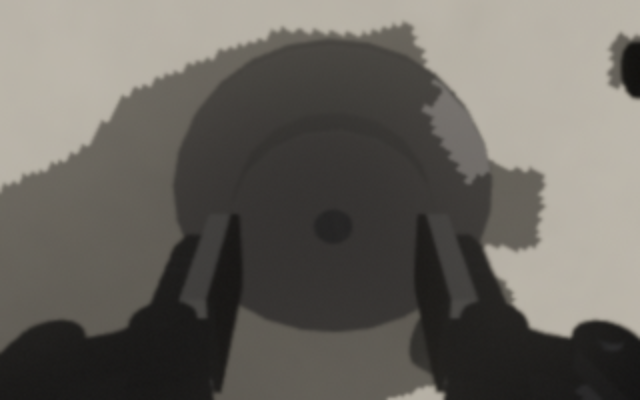

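The pads are open to 43 mm over the boss and touch nothing. Their spacing (90 px) puts the tips about 25 mm behind the reported TCP. I'll reopen and keep feeling downward in small steps.

```bash
python3 -m handwheel '[{"dx":0,"dy":0,"dz":0,"wx":0,"wy":0,"wz":0,"claw":75},{"dx":0,"dy":0,"dz":0,"wx":0,"wy":0,"wz":0,"claw":75},{"dx":0,"dy":0,"dz":0,"wx":0,"wy":0,"wz":0,"claw":75},{"dx":0,"dy":0,"dz":0.2,"wx":0,"wy":0,"wz":0,"claw":75},{"dx":0,"dy":0,"dz":0.2,"wx":0,"wy":0,"wz":0,"claw":75},{"dx":0,"dy":0,"dz":0,"wx":0,"wy":0,"wz":0,"claw":75}]'
python3 -m handwheel '[{"dx":0,"dy":0,"dz":0.2,"wx":0,"wy":0,"wz":0,"claw":75},{"dx":0,"dy":0,"dz":0,"wx":0,"wy":0,"wz":0,"claw":75}]'
python3 -m handwheel '[{"dx":0,"dy":0,"dz":0,"wx":0,"wy":0,"wz":0,"claw":50},{"dx":0,"dy":0,"dz":0,"wx":0,"wy":0,"wz":0,"claw":50},{"dx":0,"dy":0,"dz":0,"wx":0,"wy":0,"wz":0,"claw":50},{"dx":0,"dy":0,"dz":0,"wx":0,"wy":0,"wz":0,"claw":50}]' 40
```

```text
clock: 8.62
position: [0.6328, -0.1286, -0.0002]
tool_rot: [-3.141, 0.0, 0.526]
force: [-0.6, 0.1, 0.9]
grip_width: 0.0643
finger_force: 0.0
clock: 8.88
position: [0.6328, -0.1286, -0.0022]
tool_rot: [-3.141, 0.0, 0.526]
force: [0.4, -0.0, 0.5]
grip_width: 0.0638
finger_force: 0.0
clock: 9.38
position: [0.6329, -0.1287, -0.002]
tool_rot: [-3.142, 0.0, 0.526]
force: [-0.4, -0.2, -0.9]
grip_width: 0.0428
finger_force: 0.0
```

```bash
python3 -m handwheel '[{"dx":0,"dy":0,"dz":0,"wx":0,"wy":0,"wz":0,"claw":75},{"dx":0,"dy":0,"dz":0,"wx":0,"wy":0,"wz":0,"claw":75},{"dx":0,"dy":0,"dz":0,"wx":0,"wy":0,"wz":0,"claw":75},{"dx":0,"dy":0,"dz":0.2,"wx":0,"wy":0,"wz":0,"claw":75},{"dx":0,"dy":0,"dz":0.2,"wx":0,"wy":0,"wz":0,"claw":75},{"dx":0,"dy":0,"dz":0,"wx":0,"wy":0,"wz":0,"claw":75}]'
python3 -m handwheel '[{"dx":0,"dy":0,"dz":0.2,"wx":0,"wy":0,"wz":0,"claw":75},{"dx":0,"dy":0,"dz":0,"wx":0,"wy":0,"wz":0,"claw":75}]'
python3 p.py w4
```

```text
clock: 10.12
position: [0.6328, -0.1287, -0.0062]
tool_rot: [-3.141, 0.0, 0.526]
force: [-0.5, 0.8, -0.2]
grip_width: 0.0639
finger_force: 0.0
clock: 10.38
position: [0.6329, -0.1286, -0.0082]
tool_rot: [-3.141, 0.0, 0.526]
force: [-0.7, 0.3, 0.0]
grip_width: 0.064
finger_force: 0.0
0 [[288.0, 248.0], [325.0, 248.0], [363.0, 248.0]]
0.01 [[286.0, 256.0], [325.0, 256.0], [365.0, 256.0]]
0.02 [[284.0, 265.0], [325.0, 265.0], [367.0, 265.0]]
0.03 [[281.0, 276.0], [325.0, 276.0], [370.0, 276.0]]
[[0.5, -0.86, -0.0], [-0.82, -0.47, 0.33], [-0.28, -0.17, -0.94]]
```

View pics/w4.png

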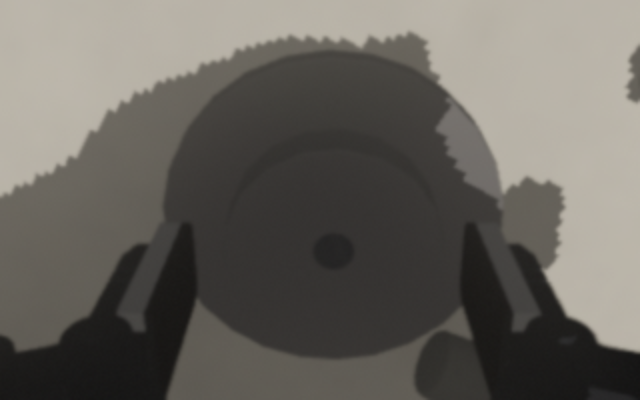

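The tips show 2.14 px/mm here, against 2.0 px/mm for the boss top, so they are still above it at z≈0.025. I'll lower about 10 mm more, feeling as I go, then close.

```bash
python3 -m handwheel '[{"dx":0,"dy":0,"dz":0.2,"wx":0,"wy":0,"wz":0,"claw":75},{"dx":0,"dy":0,"dz":0.2,"wx":0,"wy":0,"wz":0,"claw":75},{"dx":0,"dy":0,"dz":0.2,"wx":0,"wy":0,"wz":0,"claw":75},{"dx":0,"dy":0,"dz":0,"wx":0,"wy":0,"wz":0,"claw":75}]'
python3 -m handwheel '[{"dx":0,"dy":0,"dz":0.2,"wx":0,"wy":0,"wz":0,"claw":75},{"dx":0,"dy":0,"dz":0.1,"wx":0,"wy":0,"wz":0,"claw":75},{"dx":0,"dy":0,"dz":0,"wx":0,"wy":0,"wz":0,"claw":75}]'
python3 -m handwheel '[{"dx":0,"dy":0,"dz":0,"wx":0,"wy":0,"wz":0,"claw":50},{"dx":0,"dy":0,"dz":0,"wx":0,"wy":0,"wz":0,"claw":50},{"dx":0,"dy":0,"dz":0,"wx":0,"wy":0,"wz":0,"claw":50},{"dx":0,"dy":0,"dz":0,"wx":0,"wy":0,"wz":0,"claw":50}]' 40
```

```text
clock: 10.92
position: [0.6328, -0.1286, -0.0142]
tool_rot: [-3.141, 0.0, 0.526]
force: [-0.1, 0.5, -0.5]
grip_width: 0.0642
finger_force: 0.0
clock: 11.3
position: [0.6329, -0.1287, -0.0171]
tool_rot: [-3.142, 0.0, 0.526]
force: [0.3, -0.3, -0.4]
grip_width: 0.0639
finger_force: 0.0
clock: 11.8
position: [0.6329, -0.1287, -0.0166]
tool_rot: [3.142, -0.0, 0.526]
force: [-2.4, 1.0, 5.5]
grip_width: 0.0521
finger_force: 40.8
```

Gripped at 52 mm with 40.8 N. I'll lift, move most of the way, and check the grip and plate from there.

```bash
python3 -m handwheel '[{"dx":0,"dy":0,"dz":-1,"wx":0,"wy":0,"wz":0,"claw":50},{"dx":0,"dy":0,"dz":-3,"wx":0,"wy":0,"wz":0,"claw":50},{"dx":0,"dy":0,"dz":-4,"wx":0,"wy":0,"wz":0,"claw":50},{"dx":1,"dy":-4,"dz":0,"wx":0,"wy":0,"wz":0,"claw":50},{"dx":1,"dy":-4,"dz":0,"wx":0,"wy":0,"wz":0,"claw":50},{"dx":1,"dy":-4,"dz":0,"wx":0,"wy":0,"wz":0,"claw":50},{"dx":1,"dy":-4,"dz":0,"wx":0,"wy":0,"wz":0,"claw":50},{"dx":0,"dy":0,"dz":0,"wx":0,"wy":0,"wz":0,"claw":50}]'
python3 w.py w5 plate_top=.01 spacer=.088 hub_cap=.013
```

```text
clock: 12.8
position: [0.5866, 0.0335, 0.0633]
tool_rot: [-3.14, -0.0, 0.53]
force: [0.1, 0.2, -1.4]
grip_width: 0.0522
finger_force: 42.3
{'clock': 12.8, 'position': [0.587, 0.033, 0.063], 'tool_rot': [-3.14, -0.0, 0.53], 'qpos': [-0.585, 0.76, 0.648, 1.834, -0.643, 0.77, -0.629], 'force': [0.129, 0.212, -1.435], 'grip_width': 0.052, 'finger_force': 42.309}
[0.66  0.077 0.232]
plate_top 0.9 [101. 116. 138. 133.] circ [0.5479 0.1393 0.1032] ell [0.5475 0.1392 0.0987 0.102 ]
spacer 0.7 [237. 180. 175. 159.] circ [0.5878 0.0345 0.0915] ell [0.5888 0.0356 0.079  0.0921]
```

View pics/w5.png

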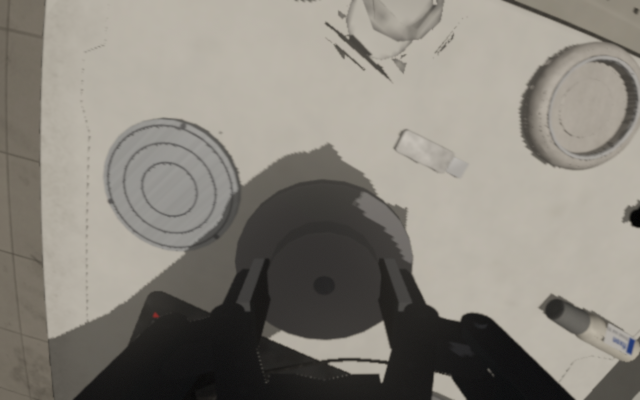

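The spacer hangs level, with its dot at (324,285), and the plate at (171,184) is measured at (0.5475, 0.139). I'll move over it and lower.

```bash
python3 -m handwheel '[{"dx":0.6,"dy":-3.7,"dz":0,"wx":0,"wy":0,"wz":0,"claw":50},{"dx":0.6,"dy":-3.7,"dz":0,"wx":0,"wy":0,"wz":0,"claw":50},{"dx":0.7,"dy":-3.7,"dz":0,"wx":0,"wy":0,"wz":0,"claw":50},{"dx":0,"dy":0,"dz":2.5,"wx":0,"wy":0,"wz":0,"claw":50},{"dx":0,"dy":0,"dz":2.5,"wx":0,"wy":0,"wz":0,"claw":50},{"dx":0,"dy":0,"dz":1,"wx":0,"wy":0,"wz":0,"claw":50},{"dx":0,"dy":0,"dz":0.5,"wx":0,"wy":0,"wz":0,"claw":50},{"dx":0,"dy":0,"dz":0,"wx":0,"wy":0,"wz":0,"claw":50}]'
```

```text
clock: 14.0
position: [0.5483, 0.135, -0.0016]
tool_rot: [3.141, -0.0, 0.525]
force: [-0.1, 0.0, -0.8]
grip_width: 0.0519
finger_force: 42.4
```

```bash
python3 -m handwheel '[{"dx":0.06,"dy":-0.4,"dz":0,"wx":0,"wy":0,"wz":0,"claw":50},{"dx":0,"dy":0,"dz":0.2,"wx":0,"wy":0,"wz":0,"claw":50},{"dx":0,"dy":0,"dz":0.2,"wx":0,"wy":0,"wz":0,"claw":50},{"dx":0,"dy":0,"dz":0.1,"wx":0,"wy":0,"wz":0,"claw":50},{"dx":0,"dy":0,"dz":0,"wx":0,"wy":0,"wz":0,"claw":50}]'
```

```text
clock: 14.62
position: [0.5465, 0.1392, -0.0066]
tool_rot: [-3.141, -0.0, 0.526]
force: [-2.7, 0.1, 8.6]
grip_width: 0.0517
finger_force: 43.3
```

```bash
python3 -m handwheel '[{"dx":0,"dy":0,"dz":0,"wx":0,"wy":0,"wz":0,"claw":75},{"dx":0,"dy":0,"dz":0,"wx":0,"wy":0,"wz":0,"claw":75},{"dx":0,"dy":0,"dz":0,"wx":0,"wy":0,"wz":0,"claw":75},{"dx":0,"dy":0,"dz":-1,"wx":0,"wy":0,"wz":0,"claw":75},{"dx":0,"dy":0,"dz":-4,"wx":0,"wy":0,"wz":0,"claw":75},{"dx":0,"dy":0,"dz":-5,"wx":0,"wy":0,"wz":0,"claw":100}]'
python3 -m handwheel '[{"dx":-1.2,"dy":4,"dz":0,"wx":0,"wy":0,"wz":0,"claw":100},{"dx":-1.2,"dy":4,"dz":0,"wx":0,"wy":0,"wz":0,"claw":100},{"dx":-1.2,"dy":4,"dz":0,"wx":0,"wy":0,"wz":0,"claw":100},{"dx":0,"dy":0,"dz":0,"wx":0,"wy":0,"wz":0,"claw":100},{"dx":0,"dy":0,"dz":0,"wx":0,"wy":0,"wz":0,"claw":100}]'
python3 w.py w6 plate_top=.01 spacer=.018 hub_cap=.013
```

```text
clock: 15.38
position: [0.546, 0.1387, 0.0942]
tool_rot: [3.142, 0.001, 0.525]
force: [0.9, 1.1, -0.7]
grip_width: 0.0799
finger_force: 0.0
clock: 16.0
position: [0.5755, 0.0177, 0.0933]
tool_rot: [-3.141, -0.0, 0.526]
force: [0.1, -0.5, 0.5]
grip_width: 0.0852
finger_force: 0.0
{'clock': 16.0, 'position': [0.575, 0.018, 0.093], 'tool_rot': [-3.141, -0.0, 0.526], 'qpos': [-0.594, 0.707, 0.69, 1.852, -0.61, 0.806, -0.628], 'force': [0.146, -0.487, 0.544], 'grip_width': 0.085, 'finger_force': 0.0}
[0.649 0.061 0.262]
plate_top 0.82 [119.  88. 116. 127.] circ [0.548  0.1386 0.1007] ell [0.5448 0.1412 0.0956 0.102 ]
spacer 0.92 [110.  98. 119. 116.] circ [0.5476 0.1396 0.0925] ell [0.5474 0.1393 0.0891 0.0912]
hub_cap 0.69 [288. 161.  76.  76.] circ [0.5763 0.017  0.0663] ell [0.5762 0.0172 0.0646 0.0652]
```

View pics/w6.png

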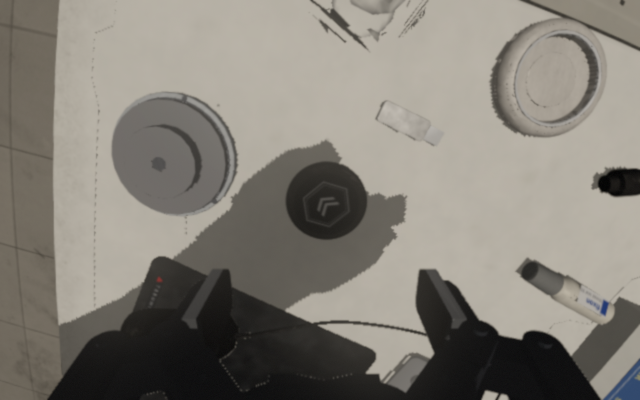

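The spacer sits evenly on the plate: plate mask and spacer agree to about 1 mm, with the dot at (158,164). The hub cap at (326,202) is nearly under the tool, with fingers open on either side. I'll descend with force checks.

```bash
python3 -m handwheel '[{"dx":0,"dy":0.08,"dz":5,"wx":0,"wy":0,"wz":0,"claw":100},{"dx":0,"dy":0,"dz":4,"wx":0,"wy":0,"wz":0,"claw":100},{"dx":0,"dy":0,"dz":2,"wx":0,"wy":0,"wz":0,"claw":100},{"dx":0,"dy":0,"dz":0.4,"wx":0,"wy":0,"wz":0,"claw":100},{"dx":0,"dy":0,"dz":0.2,"wx":0,"wy":0,"wz":0,"claw":100},{"dx":0,"dy":0,"dz":0,"wx":0,"wy":0,"wz":0,"claw":100}]'
python3 -m handwheel '[{"dx":0,"dy":0,"dz":0.2,"wx":0,"wy":0,"wz":0,"claw":100},{"dx":0,"dy":0,"dz":0.2,"wx":0,"wy":0,"wz":0,"claw":100},{"dx":0,"dy":0,"dz":0,"wx":0,"wy":0,"wz":0,"claw":100}]'
python3 -m handwheel '[{"dx":0,"dy":0,"dz":0,"wx":0,"wy":0,"wz":0,"claw":60},{"dx":0,"dy":0,"dz":0,"wx":0,"wy":0,"wz":0,"claw":65},{"dx":0,"dy":0,"dz":0,"wx":0,"wy":0,"wz":0,"claw":65},{"dx":0,"dy":0,"dz":0,"wx":0,"wy":0,"wz":0,"claw":65}]' 25
```

```text
clock: 16.95
position: [0.5766, 0.0167, -0.022]
tool_rot: [3.141, -0.001, 0.526]
force: [0.1, 0.8, 0.6]
grip_width: 0.0853
finger_force: 0.0
clock: 17.32
position: [0.5759, 0.0165, -0.027]
tool_rot: [-3.142, 0.0, 0.526]
force: [0.4, 0.4, 0.1]
grip_width: 0.0852
finger_force: 0.0
clock: 17.82
position: [0.576, 0.0165, -0.0268]
tool_rot: [3.142, -0.0, 0.526]
force: [-1.8, 0.6, 4.6]
grip_width: 0.0653
finger_force: 26.6
```

```bash
python3 -m handwheel '[{"dx":0,"dy":0,"dz":-1,"wx":0,"wy":0,"wz":0,"claw":65},{"dx":0,"dy":0,"dz":-3,"wx":0,"wy":0,"wz":0,"claw":65},{"dx":0,"dy":0,"dz":-4,"wx":0,"wy":0,"wz":0,"claw":65},{"dx":0.9,"dy":-3,"dz":0,"wx":0,"wy":0,"wz":0,"claw":65},{"dx":0.9,"dy":-3,"dz":0,"wx":0,"wy":0,"wz":0,"claw":65},{"dx":0,"dy":0,"dz":0,"wx":0,"wy":0,"wz":0,"claw":65},{"dx":0,"dy":0,"dz":0,"wx":0,"wy":0,"wz":0,"claw":65}]'
python3 w.py w7 spacer=.018 hub_cap=.093
```

```text
clock: 18.7
position: [0.5615, 0.077, 0.0534]
tool_rot: [3.141, -0.0, 0.526]
force: [1.7, -0.3, -1.0]
grip_width: 0.0653
finger_force: 28.2
{'clock': 18.7, 'position': [0.562, 0.077, 0.053], 'tool_rot': [3.141, -0.0, 0.526], 'qpos': [-0.678, 0.752, 0.649, 1.895, -0.672, 0.724, -0.681], 'force': [1.656, -0.309, -0.958], 'grip_width': 0.065, 'finger_force': 28.193}
[0.635 0.121 0.222]
spacer 0.63 [161. 128. 138. 130.] circ [0.547  0.1396 0.0916] ell [0.5472 0.1409 0.0859 0.0912]
hub_cap 0.96 [257. 215. 134. 125.] circ [0.5632 0.0785 0.067 ] ell [0.563  0.0788 0.0633 0.0662]
hub_cap 0.63 [164. 128. 136. 130.] circ [0.5792 0.1326 0.0579] ell [0.5795 0.1335 0.0543 0.0573]
```

View pics/w7.png

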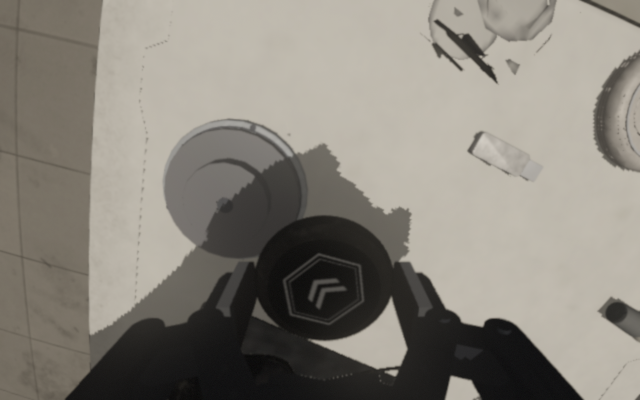

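The cap is held level with its emblem up at (325,290). The spacer at (232,193) measures (0.547, 0.1396). I'll move over it and lower to just above the boss.

```bash
python3 -m handwheel '[{"dx":0.9,"dy":-3,"dz":0,"wx":0,"wy":0,"wz":0,"claw":65},{"dx":0.9,"dy":-3.1,"dz":0,"wx":0,"wy":0,"wz":0,"claw":65},{"dx":0,"dy":0,"dz":1.5,"wx":0,"wy":0,"wz":0,"claw":65},{"dx":0,"dy":0,"dz":1.5,"wx":0,"wy":0,"wz":0,"claw":65},{"dx":0,"dy":0,"dz":1,"wx":0,"wy":0,"wz":0,"claw":65},{"dx":0,"dy":0,"dz":0.3,"wx":0,"wy":0,"wz":0,"claw":65},{"dx":0,"dy":0,"dz":0,"wx":0,"wy":0,"wz":0,"claw":65}]'
```

```text
clock: 19.73
position: [0.5465, 0.1387, 0.01]
tool_rot: [3.141, 0.0, 0.525]
force: [-0.1, 0.0, -1.4]
grip_width: 0.0655
finger_force: 28.2
```

```bash
python3 -m handwheel '[{"dx":0,"dy":0,"dz":0.2,"wx":0,"wy":0,"wz":0,"claw":65},{"dx":0,"dy":0,"dz":0.2,"wx":0,"wy":0,"wz":0,"claw":65},{"dx":0,"dy":0,"dz":0.1,"wx":0,"wy":0,"wz":0,"claw":65},{"dx":0,"dy":0,"dz":0,"wx":0,"wy":0,"wz":0,"claw":65}]'
```

```text
clock: 20.23
position: [0.5464, 0.1394, 0.0052]
tool_rot: [-3.141, -0.0, 0.526]
force: [-1.6, 1.0, 5.0]
grip_width: 0.0651
finger_force: 28.6
```

Contact came at the expected height, with 5 N. I'll release, retreat and check.

```bash
python3 -m handwheel '[{"dx":0,"dy":0,"dz":0,"wx":0,"wy":0,"wz":0,"claw":95},{"dx":0,"dy":0,"dz":0,"wx":0,"wy":0,"wz":0,"claw":95},{"dx":0,"dy":0,"dz":0,"wx":0,"wy":0,"wz":0,"claw":95},{"dx":0,"dy":0,"dz":0,"wx":0,"wy":0,"wz":0,"claw":95},{"dx":0,"dy":0,"dz":-1,"wx":0,"wy":0,"wz":0,"claw":95},{"dx":0,"dy":0,"dz":-4,"wx":0,"wy":0,"wz":0,"claw":95},{"dx":0,"dy":0,"dz":-5,"wx":0,"wy":0,"wz":0,"claw":95}]'
python3 -m handwheel '[{"dx":-3,"dy":4,"dz":0,"wx":0,"wy":0,"wz":0,"claw":95},{"dx":-3,"dy":4,"dz":0,"wx":0,"wy":0,"wz":0,"claw":95},{"dx":0,"dy":0,"dz":0,"wx":0,"wy":0,"wz":0,"claw":95},{"dx":0,"dy":0,"dz":0,"wx":0,"wy":0,"wz":0,"claw":95}]'
python3 w.py w8 spacer=.018 hub_cap=.045 plate_top=.01; sed -i 's/0.png/9.png/; s/"hub_cap",.013/"hub_cap",.045/; s/"spacer",.008/"spacer",.018/' a.py; python3 a.py | grep -v glue
python3 - <<'E'
import cv2;i=cv2.imread("pics/w8.png");cv2.imwrite("pics/w8b.png",i)
E
```

```text
clock: 21.1
position: [0.5459, 0.1389, 0.1063]
tool_rot: [3.141, 0.001, 0.525]
force: [-0.1, 0.4, 1.0]
grip_width: 0.0813
finger_force: 0.0
clock: 21.6
position: [0.5348, 0.0404, 0.1054]
tool_rot: [-3.141, -0.001, 0.526]
force: [-0.7, 0.9, 0.4]
grip_width: 0.0811
finger_force: 0.0
{'clock': 21.6, 'position': [0.535, 0.04, 0.105], 'tool_rot': [-3.141, -0.001, 0.526], 'qpos': [-0.688, 0.642, 0.725, 1.949, -0.602, 0.778, -0.662], 'force': [-0.697, 0.873, 0.401], 'grip_width': 0.081, 'finger_force': 0.0}
[0.608 0.084 0.274]
spacer 0.64 [164.  65. 116. 116.] circ [0.5471 0.1398 0.0904] ell [0.5448 0.1409 0.0829 0.088 ]
hub_cap 0.74 [169.  84.  88.  94.] circ [0.5457 0.1374 0.0663] ell [0.5462 0.1377 0.0635 0.0651]
plate_top 0.95 [167.  58. 119. 128.] circ [0.5473 0.1397 0.1001] ell [0.5457 0.1407 0.0952 0.0978]
{'clock': 21.8, 'position': [0.535, 0.041, 0.105], 'tool_rot': [-3.141, 0.0, 0.527], 'qpos': [-0.69, 0.643, 0.724, 1.949, -0.603, 0.777, -0.661], 'force': [0.067, -0.072, 0.324], 'grip_width': 0.081, 'finger_force': 0.0}
top [ 0.483 -0.042  0.874] 52.59994742261526 -0.09864145691402054
silver_cap 0.64 [326.6, 151.4, 38.4, 32.8] circ [ 0.7395 -0.0828  0.0886] bbox [ 0.6976 -0.1216] [ 0.7826 -0.04  ]
scene [ 1.398 -0.062  0.436] 53.22869524543242 -0.014834916200842093
plate_top 0.63 [360.4, 198.5, 47.4, 16.4] circ [0.5613 0.1364 0.0991] bbox [0.537  0.0883] [0.6064 0.1859]
spacer 0.73 [368.0, 192.5, 36.3, 14.4] circ [0.5524 0.138  0.0981] bbox [0.5146 0.0934] [0.6013 0.1842]
hub_cap 0.73 [373.9, 179.9, 24.3, 19.1] circ [0.5577 0.134  0.0883] bbox [0.5155 0.1015] [0.6    0.1694]
silver_cap 0.69 [271.0, 232.9, 36.8, 16.1] circ [ 0.7379 -0.0834  0.0751] bbox [ 0.7059 -0.1205] [ 0.7599 -0.0467]
```

View pics/w8.png

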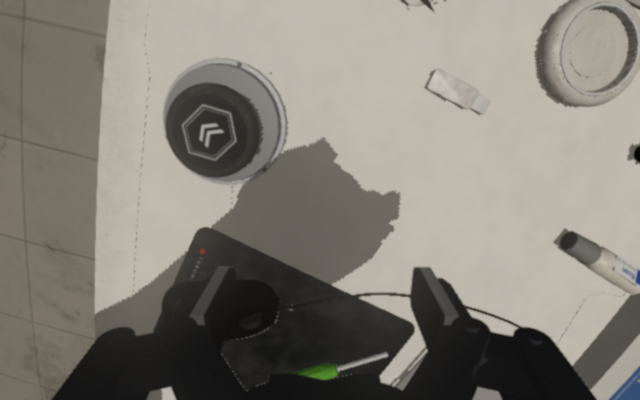

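The cap lies emblem up on the stack at (212,132), level, and measures within about 2.5 mm of the spacer's axis. Spacer and plate agree to about 1 mm, and the gripper is clear.

```bash
python3 -c "from workcell import job_done; print(job_done())"
```

```text
the job is handed in; nothing more can be done
None
```

The job is handed in: spacer flange down on the plate, within about 1 mm of its centre, hub cap emblem up on it, within about 2.5 mm of its axis, both released; the silver cap did not move measurably, the bottle was never touched as far as I could see, and no verdict was returned.

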